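# Clear the sample stage and hold its index plunger out

### The arm

A 6-joint arm with a two-finger parallel gripper is mounted at the origin on the work surface. World frame = base frame: x ahead of the robot, y to its left, z up, the work surface at z = 0. Lengths are in m, angles in rad, forces in N, time in s.
With the tool pointing down it reaches from about 0.35 to 0.975 m from the base axis. Payload 17.4 kg.
Tool frame: the origin (TCP) lies at the very end of the fingers, on their centre line; the grasp point (between the pads) lies env.hold_point_z behind it (env.hold_point_z is the distance from the TCP to the grasp point, in m); z points along the fingers, y is the line along which they close (so a half turn about z gives the same grasp; the last joint's range is limited). The gripper opens to 85 mm and grips with 20 to 120 N. Pads are 22 mm wide; open, the fingers measure 114 mm over their backs; the gripper's body (76 mm by 85 mm) begins 54 mm behind the grasp point. The pads swing forward as they close: fully open they stand 13 mm farther back than shut.
Start: joints at [1.129, 0.116, 1.442, -0, 1.584, -0.038], TCP at [0.265, 0.621, 0.231] pointing down, gripper open.
Joint ranges: [-2.83, 2.83], [-0.83, 2.19], [0.07, 2.5], [-1.14, 4.28], [0.01, 3], [-2.97, 2.97]. Speed limits (rad/s): [1.89, 1.89, 2.22, 3.14, 3.14, 3.14].

### API

Orientations are given as a rotation vector (axis times angle).
In Python, from rig import env gives the robot as it stands. The module is installed in compiled form; this text tells all that it offers.
- The arm moves only by the tool carry_out, never from a script. Its argument "increments" is a list of rows, each a list of 7 numbers: the closure, from 0 (fully open) to 1 (shut), then the shift along the world's x, y, z in cm, then the turn, a rotation vector about the world's x, y, z in rad. In form: [[claw, dx, dy, dz, wx, wy, wz], ...]. A call has 1 to 10 rows; each row shifts and turns the commanded pose from where the row before left it; what a row does not reach is not made up. A row lasts 1/10 s, in which the tool goes at most 50 mm and 8.59 degrees, less where a joint would pass 70% of its speed; a pose out of reach is approached as far as the arm can. A call with a gripper value outside its range is refused whole. The fingers move at their own pace and stop on an object; "grip_force" is the grip in N (left out, the last holds). Time passes only in rows, so rows that do not move let the fingers close. It gives the time, the measured TCP pose, the force, the opening and the grip force at its end, in the units of the state.
- env.state(): the state, without advancing time (a new reading comes with each control period).
- env.snapshot(name): name is "scene" or "top"; returns (picture, depth): 400x640x3 uint8, red, green, blue; 400x640 float32, m along the optical axis (not along the pixel's ray), 0 where there is no reading.
- env.get_calibration(name): a dict with "intrinsics" (3x3 intrinsics, pixels), "D" ([k1, k2, p1, p2, k3] as OpenCV has them; the pictures are not rectified), "R" (3x3) and "t" (3): a world point X has camera coordinates R X + t. Camera axes: x right, y down, z forward; pixel columns grow to the right and rows downward; lengths in m; the calibration is good to about 2 mm. A picture is of the moment at which its call begins. get_calibration takes no time and is no camera call.
- env.job_done(): hands the job in; it is judged then, once.
The state is a dict: "clock": time; "qpos": joint angles; "qvel": joint speeds; "tau": joint torques, N m; "tool_pos": TCP position; "eef_rot": TCP orientation; "wrist_force": force on the tool from outside, world axes, zero at the start; "moment": the same for the moment, N m; "finger_gap": opening from 0.0 (shut) to 1.0 (fully open); "grasp_force": force on a finger pad.
Only numpy, scipy, OpenCV 4.12 (cv2) and the standard library are available. Lean on these libraries where they do the work, as an engineer would, in place of code of your own. Each camera call takes 0.05 s, during which the arm holds its last target. There are 200 camera calls.

### The job

Take the white scraper block and wipe the three steel chips off the microscope stage's black plate into the catch tray at its end, without touching the chips with the fingers, then stand the scraper back down on the bench. Only when the plate is clear, pull the stage's sprung index plunger fully back by its knob and finish while still holding it there, pin clear of its hole, so that a colleague can shift the stage. Leave everything else on the bench where it is.

Things in the scene. Friction and masses are not known exactly. Their poses are not given: they have to be found in the camera images.
- stage: Sample stage (sizes in mm), fixed on the bench. Origin on the bench under the middle of its plate; z up. Its black plate is 130 along x and 160 along y (y = -80 to +80), flat top 45 above the bench. The catch tray joins its -y end, the index plunger its +y end. Two black travel knobs stick out at the +x side to x = 90, tops 42 high.
- tray_in (a point): Centre of the inner floor of the aluminium catch tray, 3 above the bench, at stage x = 0, y = -133.5; axes as the stage's. Open box fixed to the stage, 160 along x, 105 along y, 32 high outside, walls 3 thick, its near wall against the plate's -y end.
- seat (a point): Mouth of the plunger's seat hole (10 dia), at stage x = 0, y = 98, z = 50; axes as the stage's. Two aluminium blocks, 36 wide in x, tops 67 high: the seat block (stage y = 80 to 98) and the plunger's guide bracket (y = 106 to 120).
- plunger (a joint): Travel of the sprung index plunger in m: 0 = pin seated in its hole (as at the start), 0.022 = fully back against its stop. It slides along the stage's +y, level, 50 above the bench; the pin (8 dia) goes 10 deep into the seat hole. The spring resists with about 3 N at first, 10 N fully back, and pulls it home when let go.
- knob (a point): Plain steel pull knob on the plunger's outer end; point on its axis at the middle of the barrel, at stage x = 0, y = 156, z = 50 when seated; axes as the stage's, +y is the pull direction. Barrel 22 dia, 28 long (y = +-14), then a flange 30 dia, 5 thick at its outer end (y = 14 to 19). It moves with the plunger. Free space all round and 35 below it.
- scraper_mid (a point): Middle (half-way up, 27 above its underside) of the white plastic scraper block, which stands on the bench, 110 g. Foot 110 along x, 30 along y, 14 high; on it a centred grip rib 70 along x, 20 thick in y, 40 high; 54 tall in all. z up. It scrapes with a long side of its foot.
- scraper: The same scraper block; origin at the centre of its underside.
- chip1: Bare steel sample chip, 18 x 14 x 6 tall, 12 g, at the start lying flat on the stage's plate; origin at the centre of its underside. Edges of the chips start at least 30 inside the plate's -y edge, 10 inside its x edges, and at least 45 short of its +y edge.
- chip2: Bare steel sample chip, 14 x 14 x 7 tall, 12 g, at the start lying flat on the stage's plate; origin at the centre of its underside. Edges of the chips start at least 30 inside the plate's -y edge, 10 inside its x edges, and at least 45 short of its +y edge.
- chip3: Bare steel sample chip, 20 x 12 x 6 tall, 12 g, at the start lying flat on the stage's plate; origin at the centre of its underside. Edges of the chips start at least 30 inside the plate's -y edge, 10 inside its x edges, and at least 45 short of its +y edge.
- jar: Bystander: brown glass jar, 56 across, 75 tall; origin on the bench under its middle.
- objective: Bystander: steel microscope objective standing on its base, 34 across, 50 tall; origin on the bench under its middle.
- oil: Bystander: small white bottle, 32 across, 75 tall; origin on the bench under its middle.
Mind the look-alikes: they are no part of the job. Leave any purple look-alike of the scraper alone.

How it is judged:
On the way, in this order (a step that is already met when the one before it is completed fails the run):
1. the three chips lie in the catch tray, the scraper having been lifted onto the stage (y of chip1 in the frame of stage between -0.187 and -0.08 m and x of chip1 in the frame of stage between -0.081 and 0.081 m and z of each of chip1, chip2, chip3 in the frame of stage below 0.03 m and y of chip2 in the frame of stage between -0.187 and -0.08 m and x of chip2 in the frame of stage between -0.081 and 0.081 m and y of chip3 in the frame of stage between -0.187 and -0.08 m and x of chip3 in the frame of stage between -0.081 and 0.081 m and height (world z) of scraper_mid above 0.06 m), for 0.1 s.
2. the scraper stands on the bench, let go (height (world z) of scraper_mid below 0.034 m and angle between scraper_mid's own z axis and vertical below 0.2 rad and linear speed of scraper below 0.03 m/s and contact force between scraper and the fingers below 0.1 N and contact force between scraper and stage below 0.05 N), for 0.2 s.
3. the plunger is held fully back (value of joint plunger above 0.0185 m and contact force between the fingers and plunger above 2 N), for 0.3 s.
At the end, for the whole second after the job is handed in: The three chips lie in the catch tray; the scraper stands upright (within 0.2 rad) on the bench itself, not on the stage or in the tray, let go and at rest; the plunger is held by its knob between the fingers at least 18.5 mm back of its 22 mm travel, throughout the last second (all of step 2 and all of step 3 and y of chip1 in the frame of stage between -0.187 and -0.08 m and x of chip1 in the frame of stage between -0.081 and 0.081 m and z of each of chip1, chip2, chip3 in the frame of stage below 0.03 m and y of chip2 in the frame of stage between -0.187 and -0.08 m and x of chip2 in the frame of stage between -0.081 and 0.081 m and y of chip3 in the frame of stage between -0.187 and -0.08 m and x of chip3 in the frame of stage between -0.081 and 0.081 m); the arm keeps its last pose, push and grip.
It fails at once if the fingers or arm touch a chip (contact force between any of chip1, chip2, chip3 and the fingers above 0.3 N or contact force between any of chip1, chip2, chip3 and the arm above 0.3 N).
It fails at once if the plunger is drawn while a chip is still on the plate (value of joint plunger above 0.008 m and height (world z) of any of chip1, chip2, chip3 above 0.042 m).
It fails at once if a bystander is shifted by more than 30 mm (distance of any of jar, objective, oil from where it was at the start of the episode above 0.03 m).
It also fails if it takes over 72 s, if anything falls off the work surface, if the arm or the gripper's body presses on something with over 40 N, if the wrist force passes 120 N, or if a joint passes its speed limit or range.

## Working session

There is one attempt and no reset: what is moved stays moved. The work goes in short steps, Python scripts to look and compute and a tool call to move; the robot and the scene stay as the last step left them, time stands still between calls to the robot, and variables do not carry over. Pictures are saved under pics/ and viewed, at most 10 in all, crops included, and the job is handed in when it is done.

Besides the shell and the picture viewer there is one more tool, called after ">>>" as name(argument=value, ...), one argument or row to a line, values as JSON. carry_out: Moves the arm, as the interface text tells. Its arguments: {"type":"object","properties":{"increments":{"type":"array"},"grip_force":{"type":"number"}},"required":["increments"]}

```bash
mkdir -p pics
cat > h.py <<'E'
import numpy as np,cv2
from rig import env
def cal(n):
    c=env.get_calibration(n); return np.array(c["intrinsics"],float),np.array(c["D"],float),np.array(c["R"],float),np.array(c["t"],float)
def cloud(n,d):
    K,D,R,t=cal(n); v,u=np.mgrid[0:400,0:640]
    p=cv2.undistortPoints(np.stack([u,v],-1).reshape(-1,1,2).astype(float),K,D).reshape(400,640,2)
    X=np.dstack([p*d[...,None],d]); W=(X-t)@R; W[d<=0]=np.nan; return W
E
python3 - <<'E'
from h import *
for n in("top","scene"):
    p,d=env.snapshot(n); np.savez(f"{n}0.npz",p=p,d=d); cv2.imwrite(f"pics/{n}0.png",p[...,::-1])
    W=cloud(n,d); print(n,[(v,u,W[v,u].round(3).tolist()) for v in range(50,400,100) for u in range(80,640,160)])
print(env.state(),env.hold_point_z)
E
```

```text
top [(50, 80, [0.956, 0.715, 0.001]), (50, 240, [0.96, 0.229, 0.001]), (50, 400, [0.962, -0.264, 0.001]), (50, 560, [0.962, -0.755, -0.002]), (150, 80, [0.607, 0.623, 0.081]), (150, 240, [0.638, 0.215, 0.001]), (150, 400, [0.638, -0.252, 0.002]), (150, 560, [0.638, -0.714, 0.002]), (250, 80, [0.347, 0.637, 0.003]), (250, 240, [0.347, 0.201, 0.0]), (250, 400, [0.348, -0.241, 0.001]), (250, 560, [0.35, -0.679, 0.001]), (350, 80, [0.177, 0.277, 0.556]), (350, 240, [0.088, 0.188, 0.004]), (350, 400, [0.088, -0.23, 0.003]), (350, 560, [0.091, -0.646, -0.0])]
scene [(50, 80, [0.531, -0.945, 0.266]), (50, 240, [-0.229, -1.012, -0.0]), (50, 400, [-1.06, -0.535, -0.153]), (50, 560, [-2.225, 0.25, -0.311]), (150, 80, [0.691, -0.859, 0.003]), (150, 240, [0.386, -0.422, -0.001]), (150, 400, [0.108, 0.007, 0.013]), (150, 560, [-0.234, 0.441, -0.002]), (250, 80, [0.948, -0.329, 0.109]), (250, 240, [0.694, -0.128, 0.003]), (250, 400, [0.47, 0.187, -0.0]), (250, 560, [0.243, 0.52, 0.002]), (350, 80, [1.07, -0.233, -0.025]), (350, 240, [0.889, 0.06, 0.033]), (350, 400, [0.701, 0.302, 0.001]), (350, 560, [0.523, 0.572, 0.002])]
{'clock': 0.1, 'qpos': array([ 1.12919239e+00,  1.16441045e-01,  1.44220272e+00,  1.90786881e-05,
        1.58396136e+00, -3.77748750e-02]), 'qvel': array([ 0.00011612, -0.00011819, -0.00432954,  0.00164863, -0.00144406,
        0.00147167]), 'tau': array([ 1.18642751e-03, -7.33665133e+01, -6.33785963e+01, -2.04544522e-04,
        5.34563296e-03,  4.23103430e-06]), 'tool_pos': array([0.26515485, 0.62056507, 0.2306313 ]), 'eef_rot': array([-6.29979385e-01, -3.07751546e+00,  1.53767204e-03]), 'wrist_force': array([ 0.18320705, -0.96496747, -0.1817029 ]), 'moment': array([-0.03174761, -0.01043618,  0.04002923]), 'grasp_force': 0.0, 'finger_gap': 1.002255298840964} 0.0187
```

View pics/top0.png

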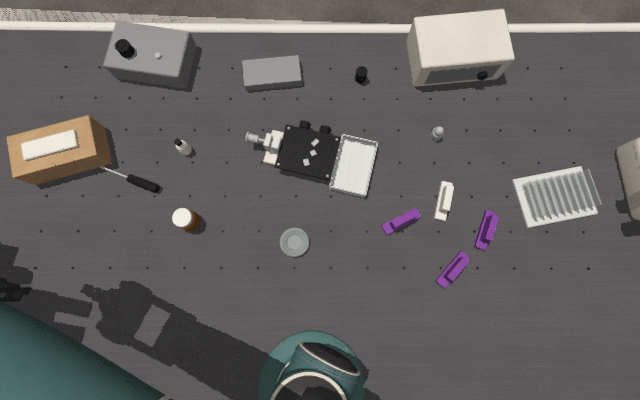

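View pics/scene0.png

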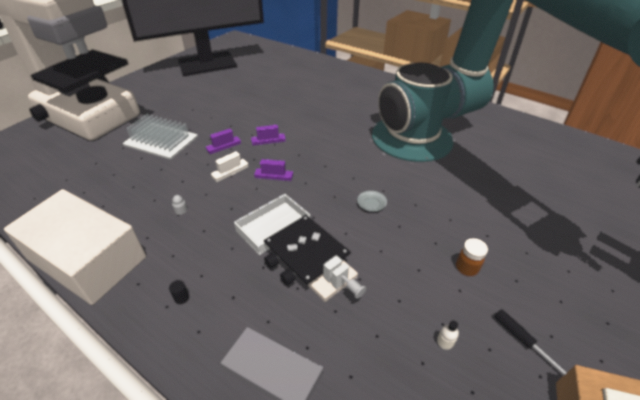

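The top view shows the stage at about (310,153), with the plunger knob at (252,138) and the tray at (354,165). The scraper candidates are white at (444,200) and purple at (402,222), (487,230) and (453,269). Only the white block fits the description. I'll confirm it in an enlarged crop and measure.

Run:
```python
from h import *
z=np.load("top0.npz");p,d=z["p"],z["d"];W=cloud("top",d)
a=cv2.resize(p[110:225,235:375],None,fx=5,fy=5,interpolation=cv2.INTER_CUBIC)[...,::-1][:,:,:]
b=cv2.resize(p[170:290,375:505],None,fx=5,fy=5,interpolation=cv2.INTER_CUBIC)[...,::-1]
c=np.hstack([cv2.resize(a,(460,378)),cv2.resize(b,(340,314))[:314]]) if 0 else None
h=400;c=np.hstack([cv2.resize(a,(420,345)),cv2.resize(b,(374,345))]);cv2.imwrite("pics/crop0.png",c)
def rect(m,name):
    q=W[m]; q=q[~np.isnan(q[:,0])]; r=cv2.minAreaRect(q[:,:2].astype(np.float32)); print(name,len(q),np.round(r[0],4),np.round(r[1],4),round(r[2],1),"z",np.percentile(q[:,2],[5,50,95]).round(3),"mean",q.mean(0).round(4))
sub=np.zeros(d.shape,bool); sub[120:185,278:345]=1
g=p.astype(int).sum(2)
rect(sub&(abs(W[...,2]-.045)<.004)&(g<200),"plate")
s=np.zeros(d.shape,bool); s[175:225,430:458]=1
rect(s&(W[...,2]>.006),"scraper all");rect(s&(W[...,2]>.04),"scraper rib")
s=np.zeros(d.shape,bool); s[125:205,325:382]=1
rect(s&(W[...,2]>.026)&(W[...,2]<.036),"tray rim")
s=np.zeros(d.shape,bool); s[125:160,240:268]=1
rect(s&(W[...,2]>.045),"knob");
s=np.zeros(d.shape,bool); s[132:172,262:285]=1
rect(s&(W[...,2]>.055),"blocks")
m=(sub&(g>350)&(W[...,2]>.042)).astype(np.uint8)
n,l,st,ce=cv2.connectedComponentsWithStats(m)
for i in range(1,n):
    if st[i,4]>8: print("bright",ce[i].round(1),st[i,4],np.nanmean(W[l==i],0).round(4))
for n,(u,v) in dict(jar=(185,219),obj=(438,133),oil=(183,147),dish=(294,242)).items(): print(n,W[v,u].round(3))
```

```text
plate 2237 [0.6306 0.0145] [0.1586 0.1549] 76.3 z [0.042 0.046 0.048] mean [0.6197 0.0157 0.0455]
scraper all 493 [ 0.4915 -0.37  ] [0.0387 0.1209] 74.7 z [0.01  0.032 0.056] mean [ 0.4833 -0.3607  0.0334]
scraper rib 221 [ 0.4872 -0.365 ] [0.0208 0.07  ] 76.9 z [0.044 0.054 0.057] mean [ 0.4864 -0.3637  0.0532]
tray rim 250 [ 0.5955 -0.0935] [0.147  0.1684] 75.0 z [0.028 0.032 0.035] mean [ 0.5926 -0.1111  0.0319]
knob 181 [0.6499 0.1564] [0.0661 0.0368] 81.2 z [0.051 0.06  0.07 ] mean [0.6499 0.1573 0.0603]
blocks 190 [0.6437 0.1189] [0.0487 0.0375] 76.4 z [0.058 0.067 0.071] mean [0.6416 0.1145 0.0663]
bright [278.8 140.4] 25 [0.6442 0.0951 0.062 ]
bright [314.7 141.9] 34 [ 0.6445 -0.004   0.0508]
bright [312.8 152.5] 30 [0.613  0.0011 0.0515]
bright [305.7 161.9] 39 [0.5857 0.0203 0.0511]
jar [0.421 0.332 0.076]
obj [ 0.673 -0.351  0.047]
oil [0.628 0.362 0.051]
dish [0.369 0.052 0.005]
```

View pics/crop0.png

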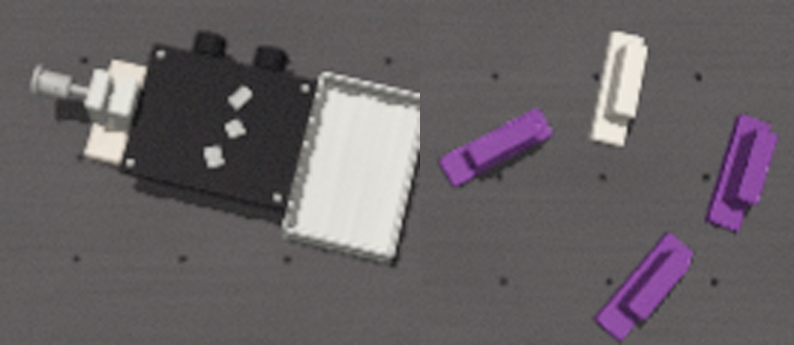

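The crop confirms the white block at crop (618,90), standing clear of the three purple ones. Chips are at crop (240,97), (235,129) and (213,157). Plate screws are at (160,53), (130,162), (305,87) and (277,198). I'll use these to get the stage pose.

Run:
```python
from h import *
K,D,R,t=cal("top")
def onz(uv,z):
    q=cv2.undistortPoints(np.array(uv,float).reshape(-1,1,2),K,D).reshape(-1,2)
    r=np.c_[q,np.ones(len(q))]@R; c=-R.T@t; return c+r*((z-c[2])/r[:,2])[:,None]
s=np.array([[160,53],[130,162],[305,87],[277,198]])/3+[235,110]
S=onz(s,.045);print(S.round(4),S.mean(0).round(4))
y=(S[0]+S[1]-S[2]-S[3]);x=S[0]+S[2]-S[1]-S[3]
yaw=np.array([np.arctan2(-y[0],y[1]),np.arctan2(x[1],x[0])]);print(np.degrees(yaw))
# refine with dark-plate mask area: plate silhouette on top surface
z=np.load("top0.npz");p,d=z["p"],z["d"];W=cloud("top",d)
k=onz((np.array([[35,83],[70,84]])/3+[235,110]),.061);print("knob ends top",k.round(4))
ya=yaw.mean();o=S.mean(0)[:2];M=np.array([[np.cos(ya),-np.sin(ya)],[np.sin(ya),np.cos(ya)]])
L=(W[...,:2]-o)@M
def pct(m,n):
    q=L[m]; print(n,len(q),np.percentile(q,[1,50,99],axis=0).round(4).tolist())
near=(abs(L[...,0])<.1)&(L[...,1]>-.2)&(L[...,1]<.2)
pct(near&(abs(W[...,2]-.045)<.003)&(abs(L[...,0])<.07)&(abs(L[...,1])<.09),"plate")
pct(near&(W[...,2]>.063)&(L[...,1]<.13),"blocks top")
pct(near&(W[...,2]>.055)&(L[...,1]>.135),"knob")
pct(near&(W[...,2]>.026)&(W[...,2]<.036)&(L[...,1]<-.07),"tray rim")
for c in [(.6445,-.004),(.613,.0011),(.5857,.0203)]: print("chip",((np.array(c)-o)@M).round(4))
for y in(.055,-.08,.158,.18): print(y,(o+M@[0,y]).round(4))
```

```text
[[ 0.6889  0.071   0.045 ]
 [ 0.5815  0.0966  0.045 ]
 [ 0.6553 -0.0658  0.045 ]
 [ 0.5473 -0.0395  0.045 ]] [0.6182 0.0156 0.045 ]
[-13.94570168 -13.54282406]
knob ends top [[0.6523 0.1843 0.061 ]
 [0.6514 0.1519 0.061 ]]
plate 2079 [[-0.064, -0.0761], [-0.0006, 0.0049], [0.0647, 0.0811]]
blocks top 159 [[-0.0183, 0.0821], [0.0001, 0.099], [0.0183, 0.1224]]
knob 89 [[-0.0119, 0.1386], [-0.0013, 0.161], [0.0104, 0.177]]
tray rim 242 [[-0.0798, -0.1857], [0.0047, -0.1345], [0.0804, -0.0788]]
chip [ 0.0302 -0.0128]
chip [-0.0016 -0.0153]
chip [-0.0327 -0.0032]
0.055 [0.6313 0.069 ]
-0.08 [ 0.5992 -0.0621]
0.158 [0.6558 0.1691]
0.18 [0.661  0.1904]
```

>>> carry_out(
  increments=[
    [0,4,-3,0,0,0,0.09],
    [0,4,-3,0,0,0,0.085],
    [0,3,-4,0,0,0,0],
    [0,3,-4,0,0,0,0],
    [0,2,-4,0,0,0,0],
    [0,1,-4,0,0,0,0],
    [0,1,-4,0,0,0,0],
    [0,1,-4,0,0,0,0],
    [0,1,-4,0,0,0,0],
    [0,1,-4,0,0,0,0],
  ],
)

```text
clock: 1.1
tool_pos: [0.4752, 0.2391, 0.2311]
eef_rot: [-0.358, -3.121, 0.0]
wrist_force: [0.6, 0.5, -0.3]
finger_gap: 0.997
grasp_force: 0.0
```

>>> carry_out(
  increments=[
    [0,1,-4,0,0,0,0],
    [0,0,-4,0,0,0,0],
    [0,0,-4,0,0,0,0],
    [0,0,-4,0,0,0,0],
    [0,0,-4,0,0,0,0],
    [0,0,-4,0,0,0,0],
    [0,0,-4,0,0,0,0],
    [0,0,-4,0,0,0,0],
    [0,0,-4,0,0,0,0],
    [0,0,-4,0,0,0,0],
  ],
)

```text
clock: 2.1
tool_pos: [0.4848, -0.1609, 0.2312]
eef_rot: [-0.359, -3.121, -0.0]
wrist_force: [0.1, 1.1, -0.0]
finger_gap: 1.001
grasp_force: 0.0
```

>>> carry_out(
  increments=[
    [0.3,0.2,-4,0,0,0,0],
    [0.3,0,-4,0,0,0,0],
    [0.3,0,-4,0,0,0,0],
    [0.3,0,-4,0,0,0,0],
    [0.3,0,-4,0,0,0,0],
    [0.3,0,-0.4,-4,0,0,0],
    [0.3,0,0,-4,0,0,0],
    [0.3,0,0,-3,0,0,0],
    [0.3,0,0,0,0,0,0],
    [0.3,0,0,0,0,0,0],
  ],
)

```text
clock: 3.1
tool_pos: [0.4873, -0.3633, 0.122]
eef_rot: [-0.358, -3.121, -0.0]
wrist_force: [-0.2, -0.5, 0.8]
finger_gap: 0.704
grasp_force: 0.0
```

Run:
```python
from h import *
a,d=env.snapshot("scene");b,e=env.snapshot("top")
c=np.hstack([cv2.resize(a[110:210,160:320],(480,300)),cv2.resize(b[150:270,385:505],(300,300))])
cv2.imwrite("pics/pre.png",c[...,::-1])
```

```text
(no output)
```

View pics/pre.png

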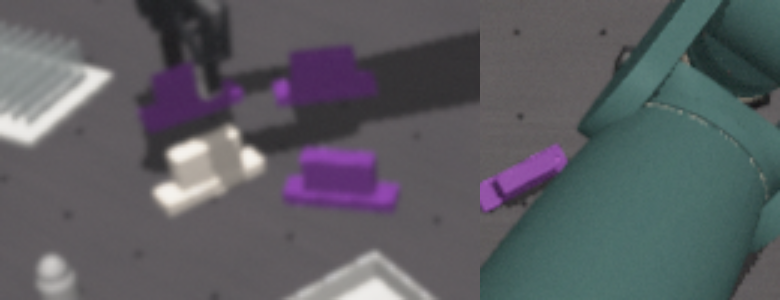

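The scene crop shows the open fingers straddling above the white block, at crop (205,165). I'll descend and grip.

>>> carry_out(
  increments=[
    [0.3,0,-0.2,-3,0,0,0],
    [0.3,0,0,-3,0,0,0],
    [0.3,0,0,-2,0,0,0],
    [0.3,0,0,-1,0,0,0],
    [0.3,0,0,-1,0,0,0],
    [1,0,0,0,0,0,0],
    [1,0,0,0,0,0,0],
    [1,0,0,0,0,0,0],
    [1,0,0,0,0,0,0],
    [1,0,0,0,0,0,0],
  ],
  grip_force=50,
)

```text
clock: 4.2
tool_pos: [0.4877, -0.3657, 0.0226]
eef_rot: [0.358, 3.12, -0.002]
wrist_force: [-0.5, 0.3, 6.4]
finger_gap: 0.227
grasp_force: 49.6
```

>>> carry_out(
  increments=[
    [1,0,0,0,0,0,0],
    [1,0,0,0,0,0,0],
    [1,0,0,0,0,0,0],
    [1,0,0,0,0,0,0],
  ],
)

```text
clock: 4.6
tool_pos: [0.4878, -0.3657, 0.0226]
eef_rot: [0.358, 3.119, -0.002]
wrist_force: [-0.4, 0.8, 6.1]
finger_gap: 0.225
grasp_force: 49.6
```

>>> carry_out(
  increments=[
    [1,0,0,2,0,0,0],
    [1,0,0,4,0,0,0],
    [1,0,0,4,0,0,0],
    [1,1.2,3.7,0,0,0,-0.01],
    [1,1.2,4,0,0,0,0],
    [1,1.2,4,0,0,0,0],
    [1,1.2,4,0,0,0,0],
    [1,1.2,4,0,0,0,0],
    [1,1.2,4,0,0,0,0],
    [1,1.2,4,0,0,0,0],
  ],
)

```text
clock: 5.6
tool_pos: [0.5714, -0.0866, 0.1218]
eef_rot: [0.374, 3.119, -0.0]
wrist_force: [0.3, 0.3, -0.5]
finger_gap: 0.227
grasp_force: 49.2
```

>>> carry_out(
  increments=[
    [1,1.2,4,0,0,0,0],
    [1,1.2,4,0,0,0,0],
    [1,1.2,4,0,0,0,0],
    [1,1.2,2,0,0,0,0],
    [1,1.2,2,0,0,0,0],
    [1,0,0,0,0,0,0],
    [1,0,0,0,0,0,0],
  ],
)

```text
clock: 6.3
tool_pos: [0.6311, 0.0719, 0.1213]
eef_rot: [-0.373, -3.119, 0.0]
wrist_force: [-0.1, 0.0, -1.1]
finger_gap: 0.227
grasp_force: 49.3
```

Run:
```python
from h import *
a,d=env.snapshot("scene");b,e=env.snapshot("top")
c=np.hstack([cv2.resize(a[160:310,215:395],(432,360)),cv2.resize(b[110:210,235:375],(364,360))])
cv2.imwrite("pics/over.png",c[...,::-1])
```

```text
(no output)
```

View pics/over.png

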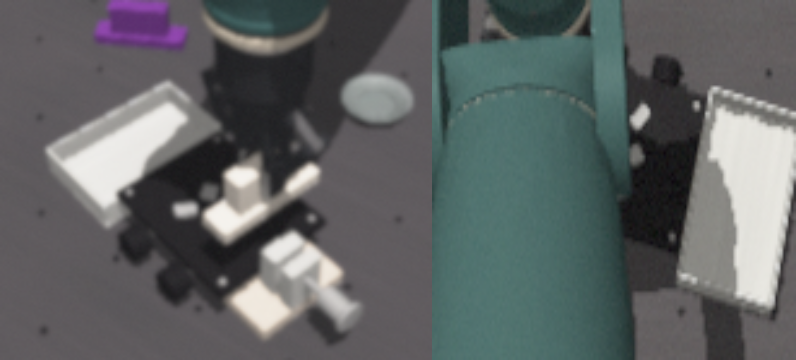

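The view shows the scraper held level over the +y end of the plate, aligned with it, and the chips clear of it on the -y side. I'll lower it.

>>> carry_out(
  increments=[
    [1,0,0,-2,0,0,0],
    [1,0,0,-2,0,0,0],
    [1,0,0,-0.8,0,0,0],
    [1,0,0,-0.2,0,0,0],
    [1,0,0,-0.2,0,0,0],
    [1,0,0,0,0,0,0],
  ],
)

```text
clock: 7.0
tool_pos: [0.6315, 0.0716, 0.07]
eef_rot: [0.374, 3.118, 0.0]
wrist_force: [0.3, -0.5, -1.0]
finger_gap: 0.228
grasp_force: 49.2
```

>>> carry_out(
  increments=[
    [1,0,0,-0.1,0,0,0],
    [1,0,0,0,0,0,0],
  ],
)

```text
clock: 7.2
tool_pos: [0.6314, 0.0717, 0.0687]
eef_rot: [0.374, 3.119, 0.0]
wrist_force: [0.5, -0.2, -0.8]
finger_gap: 0.223
grasp_force: 49.2
```

>>> carry_out(
  increments=[
    [1,-0.24,-0.97,0,0,0,0],
    [1,-0.24,-0.97,0,0,0,0],
    [1,-0.24,-0.97,0,0,0,0],
    [1,-0.24,-0.97,0,0,0,0],
    [1,-0.24,-0.97,0,0,0,0],
    [1,-0.24,-0.97,0,0,0,0],
    [1,-0.24,-0.97,0,0,0,0],
    [1,-0.24,-0.97,0,0,0,0],
    [1,-0.24,-0.97,0,0,0,0],
    [1,0,0,0,0,0,0],
  ],
)

```text
clock: 8.2
tool_pos: [0.6094, -0.0167, 0.0683]
eef_rot: [-0.376, -3.119, 0.0]
wrist_force: [0.5, -0.1, -1.3]
finger_gap: 0.224
grasp_force: 49.2
```

>>> carry_out(
  increments=[
    [1,-0.24,-0.97,0,0,0,0],
    [1,-0.24,-0.97,0,0,0,0],
    [1,-0.24,-0.97,0,0,0,0],
    [1,-0.24,-0.97,0,0,0,0],
    [1,-0.24,-0.97,0,0,0,0],
    [1,-0.12,-0.49,0,0,0,0],
    [1,0,0,0,0,0,0],
    [1,0,0,0,0,0,0],
  ],
)

```text
clock: 9.0
tool_pos: [0.5964, -0.069, 0.0683]
eef_rot: [0.375, 3.119, 0.0]
wrist_force: [-0.2, 0.3, -0.9]
finger_gap: 0.225
grasp_force: 49.2
```

Run:
```python
from h import *
a,d=env.snapshot("scene");b,e=env.snapshot("top")
c=np.hstack([cv2.resize(a[160:310,215:395],(432,360)),cv2.resize(b[110:210,235:375],(364,360))])
cv2.imwrite("pics/swept.png",c[...,::-1])
```

```text
(no output)
```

View pics/swept.png

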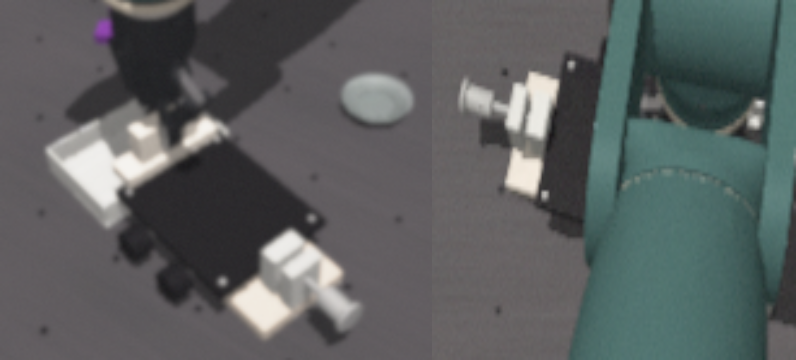

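The plate is clear, and the scraper overhangs the tray. I'll lift it and take it back to its starting spot.

>>> carry_out(
  increments=[
    [1,0,0,2,0,0,0],
    [1,0,0,3,0,0,0],
    [1,-1,-3,0,0,0,0],
    [1,-1.5,-4,0,0,0,0],
    [1,-1.5,-4,0,0,0,0],
    [1,-1.5,-4,0,0,0,0],
    [1,-1.5,-4,0,0,0,0],
    [1,-1.5,-4,0,0,0,0],
    [1,-1.4,-4,0,0,0,0],
    [1,-1,-2.7,0,0,0,0],
  ],
)

```text
clock: 10.1
tool_pos: [0.4865, -0.368, 0.1183]
eef_rot: [0.375, 3.119, -0.001]
wrist_force: [-0.2, 0.4, -0.0]
finger_gap: 0.221
grasp_force: 49.2
```

>>> carry_out(
  increments=[
    [1,0,0,-3,0,0,0],
    [1,0,0,-3,0,0,0],
    [1,0,0,-2,0,0,0],
    [1,0,0,-0.8,0,0,0],
    [1,0,0,-0.4,0,0,0],
    [1,0,0,-0.2,0,0,0],
    [1,0,0,0,0,0,0],
  ],
)

```text
clock: 10.8
tool_pos: [0.4879, -0.3662, 0.0252]
eef_rot: [0.374, 3.118, -0.001]
wrist_force: [0.2, 0.3, -0.2]
finger_gap: 0.229
grasp_force: 49.3
```

Run:
```python
from h import *
b,e=env.snapshot("top");W=cloud("top",e);np.savez("t2.npz",p=b,d=e)
o=np.array([.6182,.0156]);y=np.radians(-13.74);M=np.array([[np.cos(y),-np.sin(y)],[np.sin(y),np.cos(y)]])
L=(W[...,:2]-o)@M;z=W[...,2]
m=(abs(L[...,0])<.062)&(abs(L[...,1])<.077)&(z>.049);print("on plate px",m.sum())
cv2.imwrite("pics/tray.png",cv2.resize(b[110:210,235:395],(800,500),interpolation=cv2.INTER_CUBIC)[...,::-1])
```

```text
on plate px 114
```

View pics/tray.png

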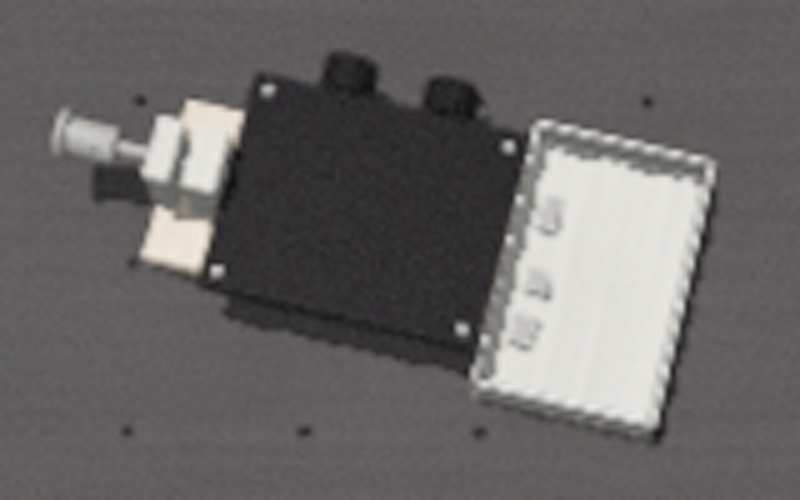

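All three chips lie in the tray, at crop (550,215), (538,285) and (523,330), and the plate is empty. I'll set the scraper down and release it.

>>> carry_out(
  increments=[
    [1,0,0,-0.1,0,0,0],
    [1,0,0,-0.1,0,0,0],
    [1,0,0,-0.05,0,0,0],
    [1,0,0,0,0,0,0],
  ],
)

```text
clock: 11.25
tool_pos: [0.4876, -0.3662, 0.0226]
eef_rot: [0.374, 3.119, -0.001]
wrist_force: [-2.4, 1.4, 5.9]
finger_gap: 0.227
grasp_force: 50.2
```

>>> carry_out(
  increments=[
    [0.4,0,0,0,0,0,0],
    [0.4,0,0,0,0,0,0],
    [0.4,0,0,0,0,0,0],
    [0.4,0,0,0,0,0,0],
    [0.4,0,0,0,0,0,0],
    [0.4,0,0,0,0,0,0],
  ],
)

```text
clock: 11.85
tool_pos: [0.4874, -0.366, 0.0218]
eef_rot: [0.374, 3.119, -0.0]
wrist_force: [-0.7, 0.4, 0.7]
finger_gap: 0.603
grasp_force: 0.0
```

>>> carry_out(
  increments=[
    [0.4,0,0,2,0,0,0],
    [0.4,0,0,4,0,0,0],
    [0.4,0,0,4,0,0,0],
    [0.4,0,0,4,0,0,0],
    [0.4,0,0,4,0,0,0],
    [0.4,1.2,4,0,0,0,-0.14],
    [0.4,1.2,4,0,0,0,-0.14],
    [0.4,1.2,4,0,0,0,-0.14],
    [0.4,1.2,4,0,0,0,-0.14],
    [0.4,1.2,4,0,0,0,-0.14],
  ],
)

```text
clock: 12.85
tool_pos: [0.5476, -0.1644, 0.202]
eef_rot: [1.429, 2.797, 0.0]
wrist_force: [0.7, -1.3, 0.3]
finger_gap: 0.599
grasp_force: 0.0
```

>>> carry_out(
  increments=[
    [0.4,1.2,4,0,0,0,-0.14],
    [0.4,1.2,4,0,0,0,-0.14],
    [0.4,1.2,4,0,0,0,-0.14],
    [0.4,1.2,4,0,0,0,-0.14],
    [0.4,1.2,4,0,0,0,-0.14],
    [0.4,1.2,4,0,0,0,-0.14],
    [0.4,1.2,4,0,0,0,-0.03],
    [0.4,1.2,4,0,0,0,0],
    [0.4,1.2,1.4,0,0,0,0],
    [0.4,0,0,0,0,0,0],
  ],
)

```text
clock: 13.85
tool_pos: [0.656, 0.1701, 0.2011]
eef_rot: [-2.467, -1.944, 0.001]
wrist_force: [0.2, -0.1, -0.5]
finger_gap: 0.6
grasp_force: 0.0
```

Run:
```python
from h import *
s=env.state();print(s["qpos"].round(2),s["tool_pos"],s["eef_rot"])
a,d=env.snapshot("scene");W=cloud("scene",d)
o=np.array([.6182,.0156]);y=np.radians(-13.74);M=np.array([[np.cos(y),-np.sin(y)],[np.sin(y),np.cos(y)]])
L=(W[...,:2]-o)@M;z=W[...,2]
m=(abs(L[...,0])<.03)&(L[...,1]>.13)&(L[...,1]<.2)&(z>.03)&(z<.075)
print("knob scene",np.percentile(np.c_[L[m],z[m]],[2,50,98],axis=0).round(4))
print("tool local",((s["tool_pos"][:2]-o)@M).round(4))
c=np.hstack([cv2.resize(a[220:310,290:400],(440,360)),cv2.resize(a[120:210,170:260],(360,360))])
cv2.imwrite("pics/knob.png",c[...,::-1])
```

```text
[0.22 0.13 1.47 0.   1.54 0.45] [0.65596443 0.17012921 0.20106473] [-2.46686107e+00 -1.94445558e+00  8.22774621e-04]
knob scene [[-0.0103  0.1332  0.0423]
 [ 0.0042  0.162   0.0582]
 [ 0.0137  0.1753  0.0657]]
tool local [-0.      0.1591]
```

View pics/knob.png

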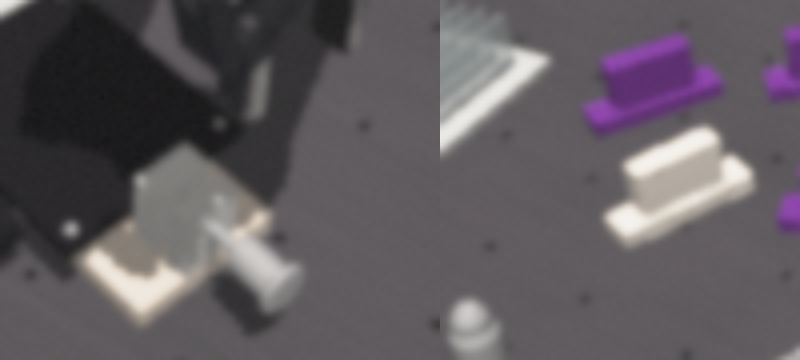

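The scraper stands upright on the bench, and the knob is directly below the fingers. I'll descend and grip the barrel.

>>> carry_out(
  increments=[
    [0.3,-0.05,-0.2,-4,0,0,0],
    [0.3,0,0,-4,0,0,0],
    [0.3,0,0,-3,0,0,0],
    [0.3,0,0,-2,0,0,0],
    [0.3,0,0,-2,0,0,0],
    [0.3,0,0,-1,0,0,0],
    [0.3,0,0,-1,0,0,0],
    [0.3,0,0,0,0,0,0],
  ],
)

```text
clock: 14.7
tool_pos: [0.6545, 0.1655, 0.031]
eef_rot: [-2.47, -1.941, 0.001]
wrist_force: [-1.0, 0.6, -0.3]
finger_gap: 0.698
grasp_force: 0.0
```

>>> carry_out(
  increments=[
    [1,0,0,0,0,0,0],
    [1,0,0,0,0,0,0],
    [1,0,0,0,0,0,0],
    [1,0,0,0,0,0,0],
    [1,0,0,0,0,0,0],
    [1,0,0,0,0,0,0],
    [1,0,0,0,0,0,0],
  ],
  grip_force=60,
)

```text
clock: 15.4
tool_pos: [0.6553, 0.1661, 0.0329]
eef_rot: [2.469, 1.942, 0.002]
wrist_force: [-3.1, -0.6, 6.2]
finger_gap: 0.237
grasp_force: 58.5
```

>>> carry_out(
  increments=[
    [1,0.05,0.19,0,0,0,0],
    [1,0.07,0.29,0,0,0,0],
    [1,0.07,0.29,0,0,0,0],
    [1,0.07,0.29,0,0,0,0],
    [1,0.07,0.29,0,0,0,0],
    [1,0.07,0.29,0,0,0,0],
    [1,0.07,0.29,0,0,0,0],
    [1,0,0,0,0,0,0],
    [1,0,0,0,0,0,0],
  ],
)

```text
clock: 16.3
tool_pos: [0.6598, 0.1846, 0.0329]
eef_rot: [2.469, 1.941, -0.001]
wrist_force: [-5.0, -7.8, 8.2]
finger_gap: 0.238
grasp_force: 58.6
```

>>> carry_out(
  increments=[
    [1,0.02,0.1,0,0,0,0],
    [1,0.02,0.1,0,0,0,0],
    [1,0.02,0.1,0,0,0,0],
    [1,0,0,0,0,0,0],
    [1,0,0,0,0,0,0],
  ],
)

```text
clock: 16.8
tool_pos: [0.6605, 0.1874, 0.0328]
eef_rot: [2.469, 1.941, -0.001]
wrist_force: [-4.2, -9.5, 7.4]
finger_gap: 0.236
grasp_force: 58.5
```

>>> carry_out(
  increments=[
    [1,0.02,0.08,0,0,0,0],
    [1,0,0,0,0,0,0],
    [1,0,0,0,0,0,0],
    [1,0,0,0,0,0,0],
  ],
)

```text
clock: 17.2
tool_pos: [0.6606, 0.1876, 0.0328]
eef_rot: [2.468, 1.94, -0.002]
wrist_force: [-6.7, -13.8, 9.0]
finger_gap: 0.234
grasp_force: 58.7
```

Run:
```python
from h import *
a,d=env.snapshot("scene");b,e=env.snapshot("top")
cv2.imwrite("pics/pull.png",np.hstack([cv2.resize(a[220:310,290:400],(440,360)),cv2.resize(b[100:200,225:325],(360,360))])[...,::-1])
```

```text
(no output)
```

View pics/pull.png

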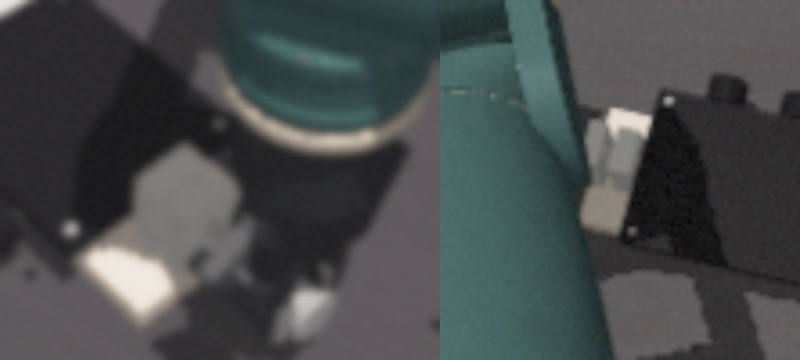

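The knob is out at crop (305,310), held by the fingers. Travel is about 22 mm and the force has risen, so it is against its stop. Handing in.

```bash
python3 -c "
from rig import env
print(env.job_done()); s=env.state(); print(s['clock'],s['tool_pos'],s['grasp_force'])"
```

```text
the job is handed in; nothing more can be done
None
the job is handed in; nothing more can be done
```

The job is handed in at about 17 s of the 72 s allowed, though the judge returned no verdict: all three chips are in the tray, the scraper stands let go on the bench where it started, and the plunger is held about 22 mm back against its stop.

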